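# Set a side guide to its red gauge mark with the knurled thumbwheel

## Task

Set this part guide for the next batch: with a fingertip, slide the blue guard back off the knurled thumbwheel, then roll the wheel under the fingertip, in as many strokes as it needs, until the gap has closed so far that the sliding fence's black pointer stands at the red mark. Then push the guard fully forward over the wheel again so that the setting cannot be knocked. Only the wheel may move the fence (do not push the fence itself), push and roll lightly, nothing is to be gripped or lifted, and the red mark and the things standing around stay where they are.

Things in the scene. Friction and masses are not known exactly. Their poses are not given: they have to be found in the camera images.
- guide: the part guide, bolted down: aluminium base plate 104 x 224 x 12 mm with a grey housing (90 x 80 mm, top 58 mm above the worktop) on its right part, a fixed fence at its left end and the sliding fence between them. Origin: centre of the plate's underside, on the worktop. Its x points away from the robot's side (across the plate), y along the plate from the housing to the fixed fence, z up
- wheel_top (a point): highest point of the dark knurled thumbwheel (60 mm diameter, 15 mm wide, a white stroke every sixth ridge), 69 mm above the worktop; this point does not turn with the wheel. The wheel's level axle runs along the guide's x, 30 mm below this point; the wheel stands 11 mm out of a slot in the housing's top
- wheel (a joint): turn of the thumbwheel in rad; grows when its top is rolled towards +y of the guide (towards the fixed fence). 2 N at the rim turns it: a fingertip laid on its top with 5 to 15 N and drawn along the guide's y rolls it; a flat tip keeps its hold for a stroke of about 25 mm across the top. The rim gives up to 1 mm under 20 N. It stays where it is left
- fence (a joint): travel of the sliding fence towards the fixed fence in m; a rack and pinion moves it 8 mm for each rad of the wheel, the same way as the top of the wheel (about 4.2 mm for a 16 mm roll of the rim). The gap between the fences is 60 mm at 0 and shrinks as the value grows. Fence: plate 66 x 13 mm, top 62 mm above the worktop, right of the gap
- pointer (a point): tip of the sliding fence's black pointer over the white scale on the bar that joins the housing and the fixed fence in front of the gap, 58 mm above the worktop
- mark (a point): tip of the red mark (12 mm wide tag clamped to the front edge of that bar), 58 mm above the worktop; the setting is right when the pointer's tip stands opposite it, at the same y of the guide
- guard (a joint): travel of the blue guard in m: 0 fully forward, covering the wheel; 0.040 fully back (+x of the guide), wheel free. It slides with about 1.5 N and stays where it is left
- rib (a point): middle of the top edge of the thumb rib on the guard (7 mm thick along the guide's x, 44 mm long, 16 mm tall), 89.5 mm above the worktop. Guard: 30 mm deep (x) and 60 mm long (y), top plate 74 mm above the worktop, from 26 mm in front of the rib's middle to 4 mm behind it, open in front; push the rib's front face to uncover the wheel and its back face to cover it
- gauge_block: steel setting block, 22 x 45 x 14 mm, lying loose near the guide; origin at the centre of its underside
- loupe: black stand loupe, 36 mm across, 32 mm tall, standing loose near the guide; origin at the centre of its underside
- nozzle: brass nozzle, 17 x 19 x 60 mm, standing loose near the guide; origin at the centre of its underside
- vial_0: red-capped glass vial, 21 mm across, 46 mm tall, standing loose near the guide; origin at the centre of its underside

How it is judged:
By the outcome, as a careful person would: the job done as asked, in the order asked, and still so for the second after the job is handed in, with the robot touching nothing.
It also fails if it takes over 64 s, if anything falls off the work surface, if the arm or the gripper's body presses on something with over 40 N, if the wrist force passes 120 N, or if a joint passes its speed limit or range.

## Robot

A 6-joint arm with a two-finger parallel gripper is mounted at the origin on a cart in front of the work surface, level with it; the furniture and walls round the work are solid. World frame = base frame: x ahead of the robot, y to its left, z up, the work surface at z = 0. Lengths are in m, angles in rad, forces in N, time in s.
With the tool pointing down it reaches from about 0.35 to 0.775 m from the base axis. Payload 5.5 kg.
Tool frame: the origin (TCP) lies midway between the tips of the shut fingers; the grasp point (between the pads) lies 19 mm behind it; z points along the fingers, y is the line along which they close (so a half turn about z gives the same grasp; the last joint's range is limited). The gripper opens to 85 mm and grips with 20 to 120 N. Pads are 22 mm wide; open, the fingers measure 114 mm over their backs; the gripper's body (76 mm by 85 mm) begins 54 mm behind the grasp point. The pads swing forward as they close: fully open they stand 13 mm farther back than shut.
Start: joints at [-1.308, 0.313, 0.046, 1.304, 0, 1.431], TCP at [0.225, -0.529, 0.231] pointing down, gripper open.
Joint ranges: [-2.76, 2.76], [-0.86, 1.69], [-1.03, 1.26], [-2.2, 2.34], [-1.47, 1.5], [-3.14, 3.14]. Speed limits (rad/s): [2.57, 2.57, 3.14, 3.14, 3.14, 3.14].

## Interface

Orientations are given as a unit quaternion [w, x, y, z].
In Python, from rig import robot, camera, camera_params gives the robot as it stands. The module is installed in compiled form; this text tells all that it offers.
- The arm moves only by the tool arm_command, never from a script. Its argument "moves" is text: rows parted by semicolons, each of 4 numbers parted by spaces: the shift along the tool's x, y, z in mm, then the turn about the tool's z in rad. A call has 1 to 10 rows; each row shifts and turns the commanded pose from where the row before left it, along the tool's axes as they then stand; what a row does not reach is not made up. A row lasts 1/8 s, in which the tool goes at most 62.5 mm and 10.7 degrees, less where a joint would pass 70% of its speed; a pose out of reach is approached as far as the arm can. A call with a gripper value outside its range is refused whole. "claw" is the finger opening in mm, from 0 to 85.4, set as the call begins (left out, the last holds). The fingers move at their own pace and stop on an object; "newtons" is the grip in N (left out, the last holds). Time passes only in rows, so rows that do not move let the fingers close. It gives the time, the measured TCP pose, the force, the opening and the grip force at its end, in the units of the state.
- robot.observe(): the state, without advancing time (a new reading comes with each control period).
- camera(name): name is "scene" or "top" or "wrist"; returns the picture (480x640x3 uint8, red, green, blue); there is no depth.
- camera_params(name): a dict with "fov_y" (degrees; the focal length in pixels is half the picture's height over the tangent of half this angle, whatever the lens; pixels are square), "cx", "cy" (the principal point, pixels), "pose" (4x4, takes a point from camera to world coordinates). Camera axes: x right, y down, z forward; pixel columns grow to the right and rows downward; lengths in m; the calibration is good to about 2 mm. A picture is of the moment at which its call begins: read the wrist's pose just before it. camera_params takes no time and is no camera call; for the wrist camera it gives the pose at the moment of the call.
- robot.sign_off(): hands the job in; it is judged then, once.
The state is a dict: "time_s": time; "q": joint angles; "qvel": joint speeds; "joint_torque": joint torques, N m; "tool_pos": TCP position; "tool_rot": TCP orientation; "wrist_force": force on the tool from outside, world axes, zero at the start; "moment": the same for the moment, N m; "width": finger opening in m; "gripper_force": force on a finger pad.
Only numpy, scipy, OpenCV 4.12 (cv2) and the standard library are available. Lean on these libraries where they do the work, as an engineer would, in place of code of your own. Each camera call takes 0.05 s, during which the arm holds its last target. There are 200 camera calls.

## Working session

There is one attempt and no reset: what is moved stays moved. The work goes in short steps, Python scripts to look and compute and a tool call to move; the robot and the scene stay as the last step left them, time stands still between calls to the robot, and variables do not carry over. Pictures are saved under pics/ and viewed, at most 10 in all, crops included, and the job is handed in when it is done.

Besides the shell and the picture viewer there is one more tool, called after "Call:" as name(argument=value, ...) on one line, values as JSON. arm_command: Moves the arm, as the interface text tells. Its arguments: {"type":"object","properties":{"moves":{"type":"string"},"claw":{"type":"number"},"newtons":{"type":"number"}},"required":["moves"]}

```bash
mkdir -p pics; cat > h.py <<'E'
import numpy as np,cv2
from rig import robot,camera,camera_params
def shot(n,f):
    im=camera(n); cv2.imwrite(f'pics/{f}.png',im[:,:,::-1]); return im
def K(p): return 240/np.tan(np.radians(p['fov_y'])/2)
def ray(p,u,v,z):
    f=K(p);T=np.array(p['pose']);d=T[:3,:3]@np.array([(u-p['cx'])/f,(v-p['cy'])/f,1]);o=T[:3,3]
    return o+d*(z-o[2])/d[2]
def proj(p,X):
    T=np.array(p['pose']);c=T[:3,:3].T@(np.array(X)-T[:3,3]);return c[:2]/c[2]*K(p)+[p['cx'],p['cy']]
E
python3 - <<'E'
from h import *
for n in('scene','top'):
    shot(n,n+'0');p=camera_params(n);print(n,p['fov_y'],p['cx'],p['cy'],np.round(p['pose'],3).tolist())
s=robot.observe();print(s['tool_pos'],s['tool_rot'],s['time_s'],s['wrist_force'])
E
```

```text
scene 45.85913096472687 326.0242222960332 243.57939818271956 [[-0.441, -0.645, 0.624, 0.133], [-0.897, 0.318, -0.306, 0.202], [-0.001, -0.695, -0.719, 0.684], [0.0, 0.0, 0.0, 1.0]]
top 45.541603394838575 320.6741508290833 236.65426101117967 [[0.012, -0.985, 0.173, 0.527], [-1.0, -0.014, -0.007, -0.059], [0.009, -0.172, -0.985, 0.929], [0.0, 0.0, 0.0, 1.0]]
[ 0.22526054 -0.52855912  0.23048388] [-8.07649188e-04  9.79791788e-01  2.00018489e-01 -6.26642107e-05] 0.1 [ 0.51200925 -0.5633241  -0.64876305]
```

View pics/top0.png

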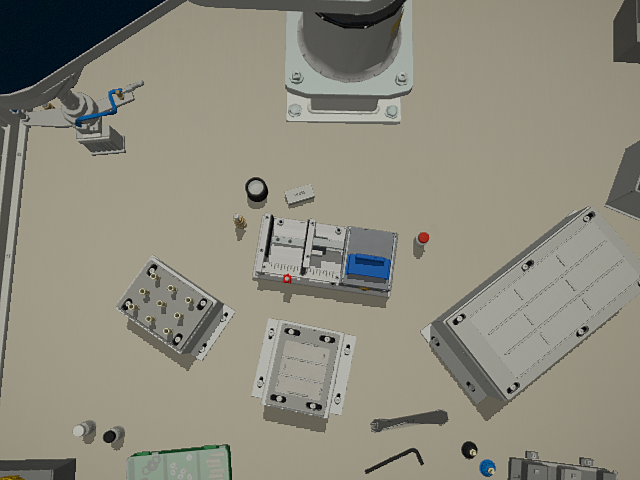

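View pics/scene0.png

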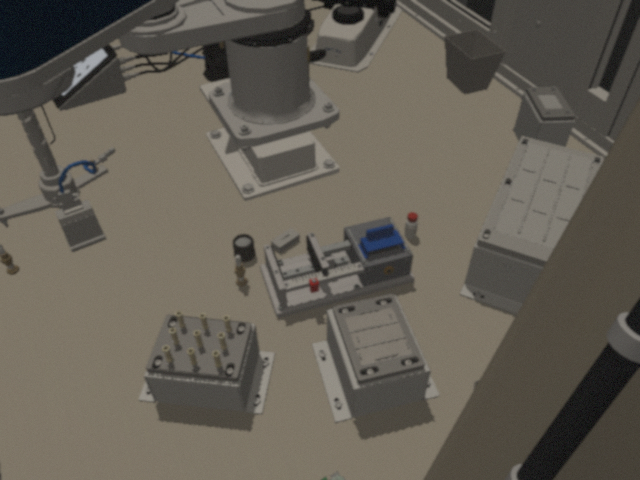

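The top view shows the guide around (325,257) px, with the blue guard at (347–390, 252–280) and the red mark at (287,279). World +x points up in the image.

```bash
python3 - <<'E'
from h import *
im=cv2.imread('pics/top0.png');p=camera_params('top')
hsv=cv2.cvtColor(im,cv2.COLOR_BGR2HSV)
m=cv2.inRange(hsv,(105,120,60),(125,255,255));m[:, :320]=0;m[300:]=0
r=cv2.minAreaRect(cv2.findNonZero(m));print(r,cv2.boxPoints(r).tolist())
for u,v in cv2.boxPoints(r): print(ray(p,u,v,.074).round(4))
m=cv2.inRange(hsv,(0,120,60),(8,255,255));m[:, 350:]=0;m[300:]=0;m[:250]=0
c=cv2.findNonZero(m)[:,0].mean(0);print('mark',c,ray(p,*c,.058))
for uv in((264,215),(398,233),(391,298),(252,279)):print(ray(p,*uv,.012).round(4))
print(K(p))
E
```

```text
((367.8741149902344, 265.506103515625), (43.809879302978516, 21.608259201049805), 8.530765533447266) [[344.60882568359375, 272.9413146972656], [347.814208984375, 251.57211303710938], [391.139404296875, 258.0708923339844], [387.93402099609375, 279.4400939941406]]
[ 0.622  -0.1017  0.074 ]
[ 0.6545 -0.1064  0.074 ]
[ 0.6455 -0.1718  0.074 ]
[ 0.6131 -0.1667  0.074 ]
mark [286.84 278.4 ] [ 0.61429237 -0.0143627   0.058     ]
[0.7224 0.0277 0.012 ]
[ 0.6955 -0.1915  0.012 ]
[ 0.5897 -0.1792  0.012 ]
[0.6172 0.0439 0.012 ]
571.7528837731132
```

Call:
arm_command(moves="0 0 0 0.177; 0 0 0 0.177; 0 0 0 0.176; 35 -50 0 0; 35 -50 0 0; 35 -50 0 0; 35 -50 0 0; 35 -50 0 0; 35 -50 0 0; 35 -50 0 0", claw=0, newtons=20)

```text
time_s: 1.35
tool_pos: [0.5138, -0.2112, 0.231]
tool_rot: [0.0, 0.998, -0.064, -0.0]
wrist_force: [0.8, -0.1, -0.5]
width: -0.0001
gripper_force: 0.0
```

Call:
arm_command(moves="20 -50 0 0; 20 -45 0 0; 0 0 0 0")

```text
time_s: 1.72
tool_pos: [0.5655, -0.1207, 0.2305]
tool_rot: [-0.0, 0.998, -0.061, -0.0]
wrist_force: [-0.0, -0.8, -1.5]
width: -0.0002
gripper_force: 0.0
```

```bash
python3 - <<'E'
from h import *
s=robot.observe();p=camera_params('wrist');shot('wrist','w1');print(s['tool_pos'],p['fov_y'],np.round(p['pose'],3).tolist())
E
```

```text
[ 0.56552775 -0.12066113  0.23054672] 58.13241196624673 [[-0.123, -0.951, -0.283, 0.638], [-0.992, 0.118, 0.035, -0.13], [-0.0, 0.285, -0.959, 0.372], [0.0, 0.0, 0.0, 1.0]]
```

View pics/w1.png

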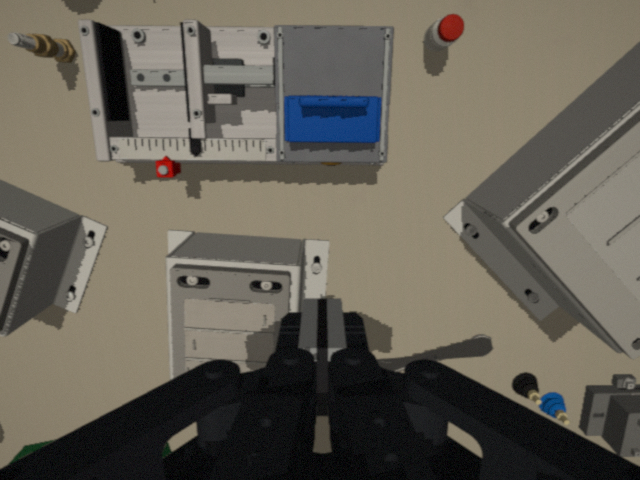

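```bash
python3 - <<'E'
from h import *
im=cv2.imread('pics/w1.png')
a=cv2.resize(im[125:185,130:230],None,fx=6,fy=6,interpolation=cv2.INTER_CUBIC)
b=cv2.resize(im[85:170,270:400],None,fx=4.6,fy=2.3,interpolation=cv2.INTER_CUBIC)
o=np.vstack([a,cv2.resize(b,(600,196))]);cv2.imwrite('pics/w1c.png',o)
E
```

```text
(no output)
```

View pics/w1c.png

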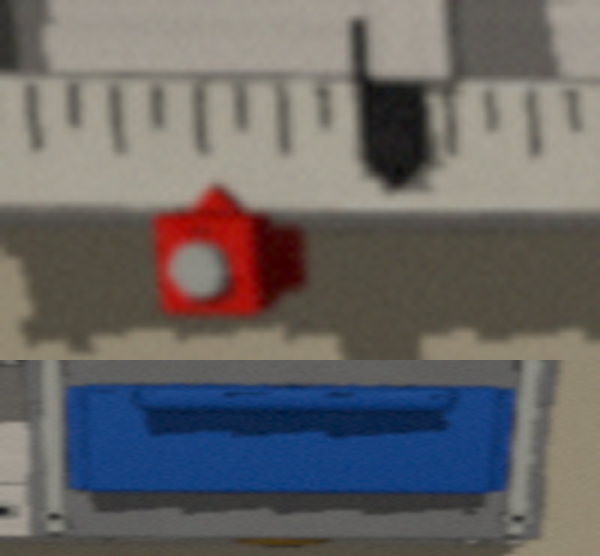

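```bash
cat >> h.py <<'E'
PS=-0.127
E=np.array([[np.cos(PS),np.sin(PS)],[-np.sin(PS),np.cos(PS)]]) # rows: guide x, guide y
E
python3 - <<'E'
from h import *
p=camera_params('wrist')
im=cv2.imread('pics/w1.png');hsv=cv2.cvtColor(im,cv2.COLOR_BGR2HSV)
m=cv2.inRange(hsv,(105,120,40),(125,255,255));m[:,:250]=0;m[200:]=0
print(cv2.boundingRect(m))
R=lambda n,u,v,z:print(n,ray(p,u,v,z).round(4),(E@ray(p,u,v,z)[:2]).round(4))
R('ptr',196.2,156.3,.058);R('mark',165.8,156.2,.058)
R('ribL',299.3,101.5,.0895);R('ribR',368.6,101.5,.0895)
R('gfL',286,141.4,.074);R('gfR',379,141.4,.074)
R('baseL',110,160,.058);R('hR',385,160,.058)
print('tcp',E@robot.observe()['tool_pos'][:2])
E
```

```text
(284, 95, 97, 48)
ptr [ 0.62   -0.0385  0.058 ] [0.6199 0.0403]
mark [ 0.6228 -0.0169  0.058 ] [0.6199 0.0621]
ribL [ 0.6468 -0.1185  0.0895] [ 0.6566 -0.0356]
ribR [ 0.6414 -0.1614  0.0895] [ 0.6567 -0.0788]
gfL [ 0.6231 -0.1053  0.074 ] [ 0.6314 -0.0256]
gfR [ 0.6152 -0.1676  0.074 ] [ 0.6315 -0.0883]
baseL [0.6252 0.0235 0.058 ] [0.6171 0.1025]
hR [ 0.6005 -0.1726  0.058 ] [ 0.6175 -0.0952]
tcp [ 0.5756873  -0.04974333]
```

Call:
arm_command(moves="28 7 25 0; 28 0 25 0; 0 0 50 0; 0 0 35 0; 0 0 15 0; 0 0 0 0; 5 0 0 0; 5 0 0 0")

```text
time_s: 2.78
tool_pos: [0.6306, -0.1397, 0.0833]
tool_rot: [0.001, 0.998, -0.064, 0.002]
wrist_force: [-1.2, 0.3, 1.3]
width: -0.0001
gripper_force: 0.7
```

Call:
arm_command(moves="6 0 0 0; 6 0 0 0; 6 0 0 0; 6 0 0 0; 6 0 0 0; 4 0 0 0; 2 0 0 0")

```text
time_s: 3.65
tool_pos: [0.6651, -0.1437, 0.0812]
tool_rot: [0.0, 0.998, -0.064, 0.0]
wrist_force: [-1.1, 0.5, 1.2]
width: -0.0001
gripper_force: 0.6
```

Call:
arm_command(moves="1.5 0 0 0; 1.5 0 0 0; 1 0 0 0; 0 0 0 0")

```text
time_s: 4.15
tool_pos: [0.6688, -0.1441, 0.0812]
tool_rot: [0.0, 0.998, -0.064, -0.0]
wrist_force: [-0.5, 0.1, -0.6]
width: -0.0003
gripper_force: 0.4
```

Call:
arm_command(moves="1 0 0 0; 1 0 0 0; 1 0 0 0; 0 0 0 0")

```text
time_s: 4.65
tool_pos: [0.6694, -0.1442, 0.0812]
tool_rot: [-0.0, 0.998, -0.064, -0.002]
wrist_force: [-9.8, 1.1, 4.6]
width: 0.0002
gripper_force: 4.2
```

Call:
arm_command(moves="-6 0 0 0; 0 0 -30 0; -20 0 -30 0; -40 0 -20 0; -30 0 0 0; 0 0 0 0")

```text
time_s: 5.4
tool_pos: [0.5755, -0.1321, 0.1623]
tool_rot: [0.0, 0.998, -0.064, 0.001]
wrist_force: [0.9, 0.1, -0.2]
width: -0.0002
gripper_force: 0.0
```

```bash
python3 - <<'E'
from h import *
s=robot.observe();p=camera_params('wrist');im=shot('wrist','w2');print(s['tool_pos'],E@s['tool_pos'][:2],s['wrist_force'])
np.save('p2.npy',p['pose'])
E
```

```text
[ 0.57547514 -0.13205491  0.16231504] [ 0.58756638 -0.05810235] [ 0.88902429  0.12569233 -0.15602759]
```

View pics/w2.png

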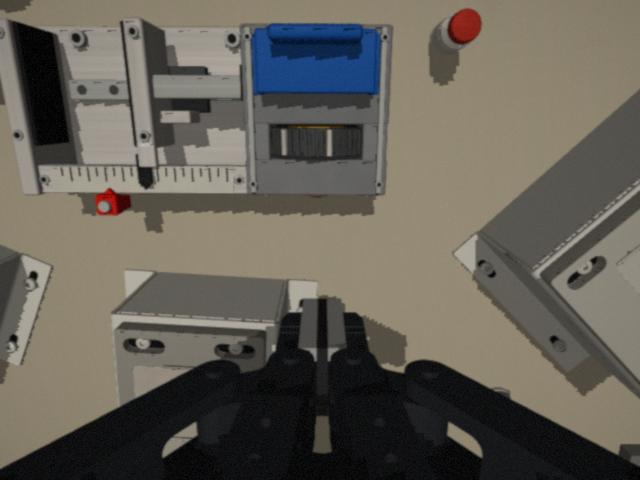

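```bash
python3 - <<'E'
from h import *
p=camera_params('wrist')
for n,u,v,z in(('wheel',316,142,.069),('wf',316,159,.069),('wb',316,127,.069),('wl',271,142,.058),('wr',362,142,.058),('ptr',146,186,.058),('mark',107,188,.058),('gfront',316,94,.074)):
    print(n,(E@ray(p,u,v,z)[:2]).round(4))
E
```

```text
wheel [ 0.6484 -0.0554]
wf [ 0.6395 -0.0553]
wb [ 0.6561 -0.0554]
wl [ 0.6478 -0.0302]
wr [ 0.6478 -0.0808]
ptr [0.6234 0.0422]
mark [0.6223 0.0646]
gfront [ 0.6724 -0.0556]
```

Call:
arm_command(moves="29 9 0 0; 29 0 20 0; 0 0 45 0; 0 0 21 0; 0 0 3 0; 0 0 0 0; 0 0 1 0; 0 0 0 0")

```text
time_s: 6.45
tool_pos: [0.6337, -0.1489, 0.0725]
tool_rot: [0.0, 0.998, -0.064, 0.001]
wrist_force: [-0.3, 0.7, 0.0]
width: 0.0002
gripper_force: 0.0
```

Call:
arm_command(moves="0 0 2 0; 0 0 1 0; 0 0 0.5 0; 0 0 0 0")

```text
time_s: 6.95
tool_pos: [0.633, -0.1487, 0.0682]
tool_rot: [0.0, 0.998, -0.064, 0.0]
wrist_force: [-0.6, 0.3, 3.6]
width: -0.0
gripper_force: 1.7
```

Call:
arm_command(moves="0 0 0.4 0; 0 0 0 0; 0 0 0 0")

```text
time_s: 7.32
tool_pos: [0.6331, -0.1488, 0.0681]
tool_rot: [0.0, 0.998, -0.064, 0.0]
wrist_force: [-2.0, -0.2, 6.2]
width: 0.0002
gripper_force: 2.9
```

Call:
arm_command(moves="0 0 0.3 0; 0 -3 0 0; 0 -4 0 0; 0 -4 0 0; 0 -4 0 0; 0 -4 0 0; 0 -3 0 0; 0 0 0 0")

```text
time_s: 8.32
tool_pos: [0.636, -0.1271, 0.0686]
tool_rot: [0.001, 0.998, -0.064, 0.001]
wrist_force: [-3.0, 0.2, 8.6]
width: 0.0001
gripper_force: 4.7
```

```bash
python3 - <<'E'
from h import *
s=robot.observe();print(s['tool_pos'],E@s['tool_pos'][:2],s['wrist_force'])
p=camera_params('wrist');im=shot('wrist','w3');print(np.round(p['pose'],3).tolist())
p=camera_params('wrist')
print(proj(p,[*(E.T@[.6215,.0635]),.058]),proj(p,[*(E.T@[.6215,.0475]),.058]))
E
```

```text
[ 0.63602957 -0.12710286  0.06857128] [ 0.64700591 -0.04552043] [-2.99198295  0.20193549  8.58890175]
[[-0.128, -0.951, -0.28, 0.708], [-0.992, 0.123, 0.035, -0.136], [0.001, 0.283, -0.959, 0.211], [0.0, 0.0, 0.0, 1.0]]
[ 51.61853095 370.31399753] [ 91.29250682 370.24267936]
```

View pics/w3.png

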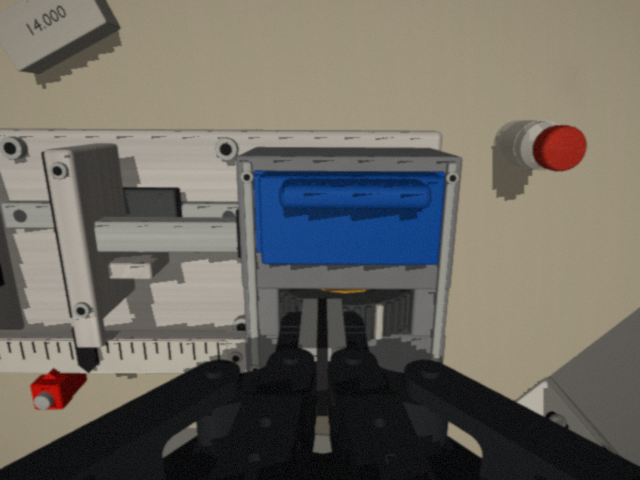

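Call:
arm_command(moves="0 0 -6 0; 0 22 0 0; 0 0 0 0; 0 0 4 0; 0 0 1.5 0; 0 0 0.5 0; 0 0 0 0")

```text
time_s: 9.25
tool_pos: [0.633, -0.1491, 0.068]
tool_rot: [0.001, 0.998, -0.064, 0.0]
wrist_force: [-2.3, -1.7, 7.2]
width: -0.0003
gripper_force: 3.4
```

Call:
arm_command(moves="0 -3 0 0; 0 -4 0 0; 0 -4 0 0; 0 -4 0 0; 0 -4 0 0; 0 -3 0 0; 0 0 0 0")

```text
time_s: 10.12
tool_pos: [0.636, -0.1266, 0.0685]
tool_rot: [0.0, 0.998, -0.063, 0.001]
wrist_force: [-3.2, 1.3, 9.3]
width: 0.0002
gripper_force: 4.6
```

Call:
arm_command(moves="0 0 -6 0; 0 22 0 0; 0 0 0 0; 0 0 4 0; 0 0 1.5 0; 0 0 0.5 0; 0 0 0 0")

```text
time_s: 11.0
tool_pos: [0.633, -0.1491, 0.068]
tool_rot: [0.001, 0.998, -0.064, 0.0]
wrist_force: [-2.1, -2.2, 7.0]
width: -0.0
gripper_force: 3.4
```

Call:
arm_command(moves="0 -3 0 0; 0 -4 0 0; 0 -4 0 0; 0 -4 0 0; 0 -4 0 0; 0 -3 0 0; 0 0 0 0")

```text
time_s: 11.88
tool_pos: [0.636, -0.1266, 0.0685]
tool_rot: [0.0, 0.998, -0.063, 0.001]
wrist_force: [-2.4, 0.5, 9.4]
width: 0.0001
gripper_force: 4.7
```

```bash
python3 - <<'E'
from h import *
p=camera_params('wrist');im=camera('wrist')[:,:,::-1]
cv2.imwrite('pics/w4.png',cv2.resize(im[320:420,:160],None,fx=5,fy=5,interpolation=cv2.INTER_CUBIC))
print(E@robot.observe()['tool_pos'][:2])
E
```

```text
[ 0.64689739 -0.04506336]
```

View pics/w4.png

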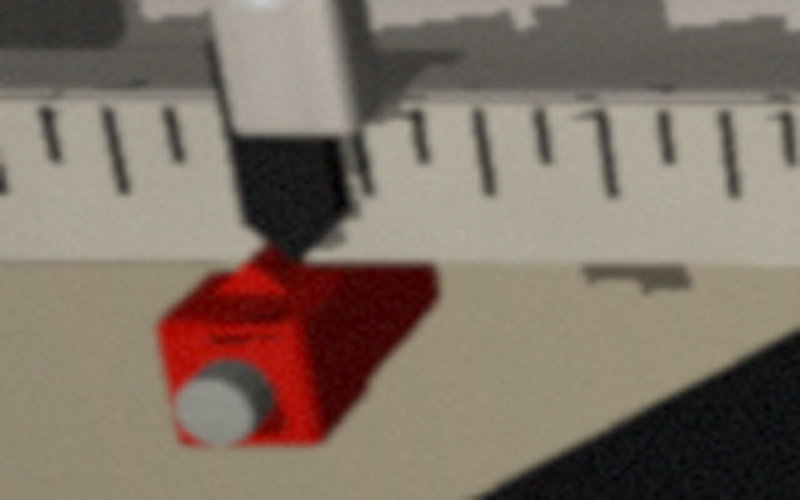

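```bash
python3 - <<'E'
from h import *
p=camera_params('wrist')
g=lambda u,v:(E@ray(p,u,v,.058)[:2]).round(4)
print(g(91,369),g(53,370));print('now',g(58.6,372.4),g(53.6,369))
im=cv2.imread('pics/w4.png');print()
hsv=cv2.cvtColor(im,cv2.COLOR_BGR2HSV)
blk=cv2.inRange(hsv,(0,0,0),(180,255,60));red=cv2.inRange(hsv,(0,150,60),(8,255,255))
for v in range(140,275,8):
    x=np.flatnonzero(blk[v,215:370])+215;r=np.flatnonzero(red[v]);print(v,x[[0,-1]] if len(x) else'',r[[0,-1]] if len(r) else'')
E
```

```text
[0.6219 0.048 ] [0.6215 0.0633]
now [0.6204 0.0613] [0.622 0.063]

140 [231 358] 
148 [233 360] 
156 [234 362] 
164 [236 365] 
172 [237 364] 
180 [238 344] 
188 [240 347] 
196 [242 347] 
204 [243 350] 
212 [245 347] 
220 [247 338] 
228 [257 331] 
236 [265 324] 
244 [272 314] 
252 [278 303] [263 274]
260 [284 300] [253 284]
268  [240 427]
```

Call:
arm_command(moves="0 0 -15 0; 0 0 -15 0; -25 -30 0 0; -25 -30 0 0; 0 0 0 0; 0 0 0 0")

```text
time_s: 12.68
tool_pos: [0.5947, -0.0612, 0.0979]
tool_rot: [0.0, 0.998, -0.063, 0.001]
wrist_force: [0.2, 0.2, 0.0]
width: -0.0002
gripper_force: 0.0
```

```bash
cat > look.py <<'E'
from h import *
import sys
s=robot.observe();p=camera_params('wrist');im=camera('wrist')[:,:,::-1]
print(s['tool_pos'],E@s['tool_pos'][:2])
a=proj(p,[*(E.T@[.621,.062]),.058]);u0,v0=int(a[0])-50,int(a[1])-35;print(u0,v0)
cv2.imwrite('pics/%s.png'%sys.argv[1],cv2.resize(im[v0:v0+75,u0:u0+100],None,fx=8,fy=8,interpolation=cv2.INTER_CUBIC))
E
python3 look.py w5
```

```text
[ 0.59465783 -0.06122904  0.09789861] [0.59762385 0.01458277]
163 198
```

View pics/w5.png

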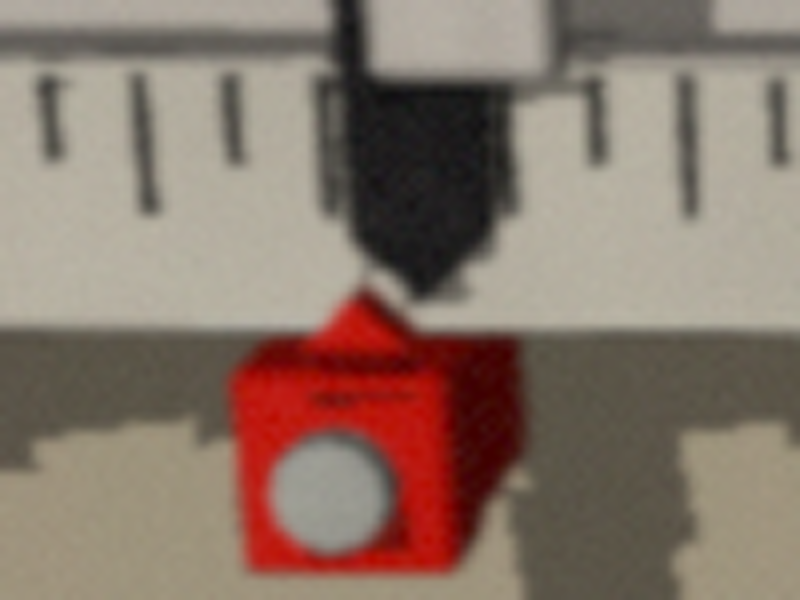

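```bash
python3 - <<'E'
from h import *
p=camera_params('wrist')
g=lambda u,v:(E@ray(p,163+u/8,198+v/8,.058)[:2]).round(4)
print(g(420,297),g(367,287),g(145,150),g(688,150))
E
```

```text
[0.6208 0.0605] [0.6213 0.0634] [0.629  0.0748] [0.6289 0.0455]
```

Call:
arm_command(moves="25 38 0 0; 25 37 0 0; 0 0 14 0; 0 0 12 0; 0 0 2 0; 0 0 1.5 0; 0 0 0.5 0; 0 0 0 0")

```text
time_s: 13.72
tool_pos: [0.6336, -0.1415, 0.0689]
tool_rot: [0.001, 0.998, -0.063, 0.0]
wrist_force: [-3.0, -1.8, 11.3]
width: 0.0001
gripper_force: 5.6
```

Call:
arm_command(moves="0 -2.5 0 0; 0 -3 0 0; 0 -3 0 0; 0 -2 0 0; 0 0 0 0")

```text
time_s: 14.35
tool_pos: [0.635, -0.1307, 0.0689]
tool_rot: [0.001, 0.998, -0.063, 0.001]
wrist_force: [-3.1, -1.6, 10.6]
width: -0.0003
gripper_force: 5.5
```

Call:
arm_command(moves="0 0 -15 0; 0 0 -15 0; -25 -30 0 0; -25 -36 0 0; 0 0 0 0; 0 0 0 0")

```text
time_s: 15.1
tool_pos: [0.5946, -0.0595, 0.0978]
tool_rot: [0.0, 0.998, -0.063, 0.001]
wrist_force: [0.2, -0.1, 0.4]
width: 0.0004
gripper_force: 0.0
```

```bash
python3 look.py w6
```

```text
[ 0.59458266 -0.05946443  0.09781521] [0.59732579 0.01632365]
166 198
```

View pics/w6.png

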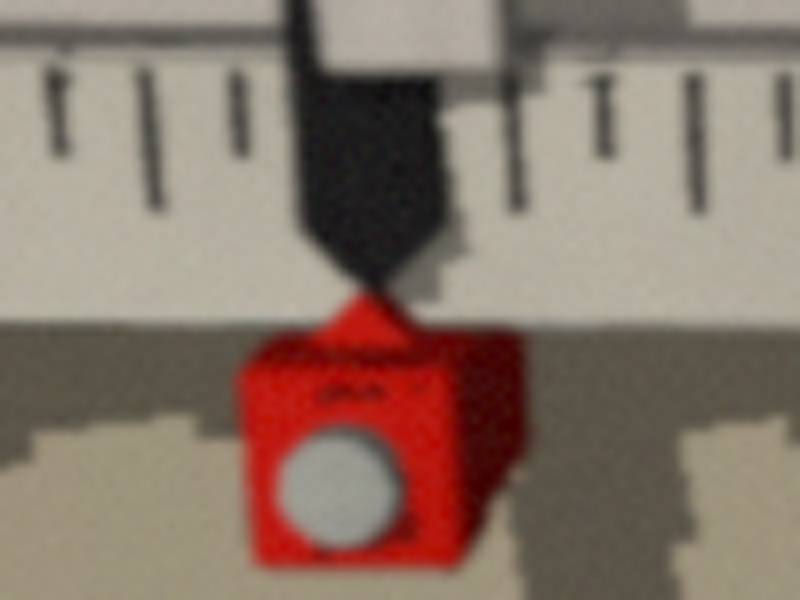

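```bash
cat > mid.py <<'E'
from h import *
import sys
def mid(file,u0,v0):
    p=camera_params('wrist');im=cv2.imread(f'pics/{file}.png')
    hsv=cv2.cvtColor(im,cv2.COLOR_BGR2HSV)
    blk=cv2.inRange(hsv,(0,0,0),(180,255,58));red=cv2.inRange(hsv,(0,150,90),(8,255,255))
    G=lambda u,v:(E@ray(p,u0+u/8,v0+v/8,.058)[:2]*1000).round(2)
    for m,vs in((blk,range(150,300,12)),(red,range(284,340,6))):
        n,l,st,c=cv2.connectedComponentsWithStats(m)
        k=1+np.argmax([s[4] if 200<cx<560 else 0 for s,(cx,_) in zip(st[1:],c[1:])])
        for v in vs:
            x=np.flatnonzero(l[v]==k)
            if len(x): print(v,x[[0,-1]],G(x[[0,-1]].mean(),v))
mid(sys.argv[1],int(sys.argv[2]),int(sys.argv[3]))
E
python3 mid.py w6 166 198
```

```text
150 [300 439] [628.75  63.04]
162 [301 440] [628.09  63.04]
174 [302 443] [627.42  62.98]
186 [303 443] [626.76  63.  ]
198 [304 444] [626.09  62.99]
210 [305 444] [625.42  63.01]
222 [307 444] [624.75  63.01]
234 [314 435] [624.08  63.11]
246 [325 422] [623.41  63.21]
258 [336 409] [622.74  63.32]
270 [349 396] [622.06  63.37]
282 [364 387] [621.38  63.25]
296 [360 372] [620.59  63.83]
302 [353 380] [620.25  63.83]
308 [347 387] [619.91  63.82]
314 [341 402] [619.57  63.6 ]
320 [335 408] [619.23  63.63]
326 [325 417] [618.89  63.68]
332 [308 466] [618.55  62.83]
338 [273 462] [618.21  63.92]
```

Call:
arm_command(moves="25 36 0 0; 25 36 0 0; 0 0 0 0; 0 0 14 0; 0 0 12 0; 0 0 2 0; 0 0 1.5 0; 0 0 0.5 0; 0 0 0 0")

```text
time_s: 16.27
tool_pos: [0.6336, -0.1365, 0.0689]
tool_rot: [0.001, 0.998, -0.063, -0.0]
wrist_force: [-5.9, -0.4, 14.2]
width: -0.0002
gripper_force: 7.0
```

Call:
arm_command(moves="0 -0.9 0 0; 0 -0.9 0 0; 0 0 0 0; 0 0 0 0")

```text
time_s: 16.77
tool_pos: [0.6338, -0.1351, 0.0689]
tool_rot: [0.001, 0.998, -0.063, 0.0]
wrist_force: [-5.9, -0.6, 14.0]
width: -0.0002
gripper_force: 6.9
```

Call:
arm_command(moves="0 0 -15 0; 0 0 -15 0; -25 -35 0 0; -25 -35 0 0; 0 0 0 0; 0 0 0 0")

```text
time_s: 17.52
tool_pos: [0.5947, -0.0598, 0.0977]
tool_rot: [0.0, 0.998, -0.063, 0.001]
wrist_force: [0.5, -0.7, 0.9]
width: -0.0
gripper_force: 0.0
```

```bash
python3 look.py w7 | tee o; python3 mid.py w7 $(tail -1 o)
```

```text
[ 0.59470366 -0.05975926  0.097696  ] [0.59748315 0.01604651]
166 198
150 [288 428] [628.91  63.34]
162 [288 429] [628.24  63.37]
174 [289 430] [627.58  63.36]
186 [291 430] [626.91  63.36]
198 [292 430] [626.25  63.38]
210 [293 432] [625.58  63.35]
222 [293 433] [624.91  63.37]
234 [298 424] [624.24  63.53]
246 [309 411] [623.57  63.63]
258 [321 400] [622.89  63.65]
270 [336 387] [622.22  63.65]
282 [349 377] [621.54  63.62]
294 [367 368] [620.87  63.42]
296 [358 360] [620.75  63.89]
302 [349 371] [620.41  63.86]
308 [343 380] [620.07  63.81]
314 [338 386] [619.73  63.8 ]
320 [332 400] [619.39  63.61]
326 [325 407] [619.05  63.64]
332 [315 415] [618.71  63.72]
338 [277 464] [618.37  63.44]
```

Call:
arm_command(moves="0 0 -20 0; 31 18 0 0; 31 18 0 0; 31 18 0 0; 31 18 0 0; 0 0 0 0; 0 0 20 0; 0 0 18 0; 0 0 0 0")

```text
time_s: 18.7
tool_pos: [0.7059, -0.1463, 0.0767]
tool_rot: [-0.001, 0.998, -0.064, -0.002]
wrist_force: [-0.5, 0.9, 0.4]
width: 0.0002
gripper_force: 0.0
```

Call:
arm_command(moves="-4 0 -3 0; -5 0 0 0; -6 0 0 0; -6 0 0 0; -6 0 0 0; -6 0 0 0; -6 0 0 0; -5 0 0 0; -2 0 0 0; 0 0 0 0")

```text
time_s: 19.95
tool_pos: [0.6616, -0.1409, 0.0818]
tool_rot: [-0.0, 0.998, -0.064, -0.001]
wrist_force: [-0.2, -1.2, -0.1]
width: 0.0003
gripper_force: 0.0
```

Call:
arm_command(moves="-1 0 0 0; -1 0 0 0; 0 0 0 0")

```text
time_s: 20.32
tool_pos: [0.66, -0.1407, 0.0818]
tool_rot: [-0.0, 0.998, -0.064, -0.0]
wrist_force: [1.0, -0.2, -0.4]
width: 0.0002
gripper_force: 0.5
```

Call:
arm_command(moves="-1 0 0 0; -1 0 0 0; 0 0 0 0")

```text
time_s: 20.7
tool_pos: [0.6584, -0.1405, 0.0821]
tool_rot: [0.0, 0.998, -0.064, 0.0]
wrist_force: [2.4, -0.6, -2.1]
width: -0.0002
gripper_force: 1.3
```

Call:
arm_command(moves="-0.7 0 0 0; 0 0 0 0")

```text
time_s: 20.95
tool_pos: [0.6584, -0.1405, 0.0822]
tool_rot: [0.0, 0.998, -0.064, 0.001]
wrist_force: [5.5, -0.7, -4.0]
width: -0.0001
gripper_force: 2.6
```

At the stop: the position holds while the force rises. Next I back off, lift and check.

Call:
arm_command(moves="5 0 0 0; 5 0 0 0; 0 0 -40 0; -45 -18 0 0; -45 -18 0 0; -12 -36 0 0; 0 0 20 0; 0 0 0 0; 0 0 0 0")

```text
time_s: 22.08
tool_pos: [0.5756, -0.0576, 0.1025]
tool_rot: [0.0, 0.998, -0.064, -0.0]
wrist_force: [-0.0, 0.3, 0.8]
width: -0.0001
gripper_force: 0.0
```

```bash
python3 look.py w8 | tee o; python3 mid.py w8 $(tail -1 o); python3 - <<'E'
from h import *
shot('wrist','w9')
E
```

```text
[ 0.5756148  -0.05764745  0.10246286] [0.57828055 0.01572355]
164 153
150 [292 435] [628.41  63.75]
162 [293 436] [627.76  63.75]
174 [294 436] [627.12  63.77]
186 [295 437] [626.48  63.76]
198 [296 438] [625.83  63.76]
210 [297 438] [625.18  63.78]
222 [298 437] [624.54  63.83]
234 [307 428] [623.89  63.88]
246 [319 416] [623.24  63.93]
258 [333 404] [622.58  63.92]
270 [345 391] [621.93  64.  ]
282 [358 381] [621.28  63.97]
296 [360 371] [620.51  64.24]
302 [353 380] [620.18  64.21]
308 [347 389] [619.85  64.16]
314 [340 394] [619.52  64.23]
320 [336 403] [619.19  64.12]
326 [331 410] [618.86  64.09]
332 [323 417] [618.53  64.15]
338 [311 427] [618.2   64.22]
```

View pics/w9.png

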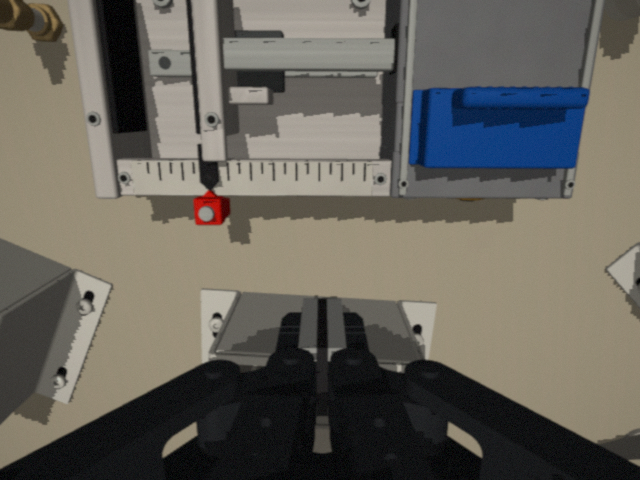

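The guard is fully forward, with its front edge at row 167. The pointer tip is opposite the mark tip at about (209,191), within roughly 0.3 mm.

```bash
python3 -c "
from rig import robot
print(robot.sign_off())"
```

```text
the job is handed in; nothing more can be done
None
```

The job is handed in: the fence pointer stands at the red mark to within about 0.3 mm, the guard is fully forward over the wheel again, and the robot was touching nothing at hand-in.

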